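# Refit the vacuum's filter and hold its bayonet lid at half turn

## Task

Put the vacuum's dust cup back together: stand the filter stick upright, foot down, in the socket inside the cup, then lower the bayonet lid through its entry slots until it is down on the rim and twist it clockwise (seen from above) until its grip points at the half-turn ribs, without reaching the lock catch. Finish while still holding the lid's grip there, so that the seal can be looked over before it is locked. Leave the soap bottle, jar and brush where they are.

Things in the scene. Friction and masses are not known exactly. Their poses are not given: they have to be found in the camera images.
- cup: Grey round dust cup of a stick vacuum, open at the top, 92 mm outside diameter, rim at 100 mm, fixed upright on a black dock foot 110 mm square, 6 mm high. Origin: centre of its underside; z up. Its x axis points at the half-turn ribs. Inside the rim is a ledge (z 94 to 100 mm, bore 60 mm diameter) cut by two entry slots. Below the ledge the wall is 72 mm inside diameter.
- cup_rib (a point): Top of one of the two half-turn ribs, 45 mm off the cup's axis at its +x, 106 mm up; the other is straight across (-x). Black, 6 mm wide, on the rim from 40 to 50 mm off the axis, standing 6 mm above it. The lid is at half turn when the long way of its grip lines up with the ribs.
- cup_slot (a point): One of the two entry slots in the ledge, 33 mm off the cup's axis at rim height (100 mm), 40 degrees (0.70 rad) counter-clockwise, seen from above, from the +x rib; the other is straight across. 16 mm wide, reaching out to 36 mm radius. From the slots the lid turns 40 degrees clockwise to half turn, touches the catch about 17 degrees further; a stop lies 5 degrees counter-clockwise of the slots.
- cup_socket (a point): Centre of the cup's inner floor, 8 mm above the counter, where the filter's foot stands: inside a black tube 32 mm inside diameter reaching from this floor to 50 mm above the counter.
- cup_mouth (a point): Centre of the cup's rim, 100 mm above its origin.
- lid: Loose grey bayonet lid, about 120 g, right way up on the counter. Origin: centre of the plug's underside; z up. Plug: hollow ring, 55 mm outside, 44 mm inside diameter, z 0 to 14 mm. Flange: 77 mm diameter, z 14 to 20 mm, with a hollow box-shaped grip on it. Fully down, the flange lies on the cup's rim and the origin is 86 mm above the cup's origin; it turns freely there, without a spring.
- lid_lug (a point): Outer end of one of the lid's two lugs, 33.5 mm off its axis at its +x, 2.5 mm above its origin; the other is straight across (-x). They lie under the two ends of the grip, 10 mm wide, 5 mm high (z 0 to 5 mm). Either lug may use either slot: the lid is the same after a half turn. Once down, the lugs have 3 mm of vertical play below the ledge.
- lid_grip (a point): Point on the lid's axis inside its grip, 51 mm above the lid's origin: grip here from above, fingers on the two long faces. The grip is 52 mm long along the lid's x, 36 mm wide along y, z 20 to 66 mm, hollow (44 x 28 mm, up to z 62 mm) to go over the filter's head.
- filter: Loose white round filter stick, about 80 g, standing upright on the counter. 130 mm tall; the body is 28 mm diameter up to z 88 mm (29 mm seen rings), tapers to z 95 mm, then a round head of 16 mm diameter to z 130 mm. Origin: centre of its foot; z up. Stood in the socket, its head sticks out 38 mm above the cup's rim and the lid goes over it.
- filter_head (a point): Point on the axis of the filter's head, 120 mm above its foot; take it here from above.
- catch (a joint): Sprung steel lock catch in the cup's wall, 32 degrees clockwise of the +x half-turn rib: 0 at rest, grows (m, to 0.004) as a lug pushes it outwards, 2 to 7 N. It must not be pushed.
- soap: White soap bottle, 60 mm diameter, 170 mm tall, loose bystander; origin: centre of its underside.
- jar: Glass jar with steel lid, 70 mm diameter, 85 mm tall, loose bystander; origin: centre of its underside.
- brush: Wooden brush lying on the counter, loose bystander; origin: on its underside.
Mind the look-alikes: they are no part of the job. Leave any purple look-alike of the lid alone.

How it is judged:
By the outcome, as a careful person would: the job done as asked, in the order asked, and still so for the second after the job is handed in, while the arm keeps its last pose, push and grip.
It also fails if it takes over 67 s, if anything falls off the work surface, if the arm or the gripper's body presses on something with over 40 N, if the wrist force passes 120 N, or if a joint passes its speed limit or range.

## Robot

A 7-joint arm with a two-finger parallel gripper is mounted at the origin on the work surface. World frame = base frame: x ahead of the robot, y to its left, z up, the work surface at z = 0. Lengths are in m, angles in degrees, forces in N, time in s.
With the tool pointing down it reaches from about 0.35 to 0.775 m from the base axis. Payload 3.1 kg.
Tool frame: the origin (TCP) lies on the centre line of the jaws, within the pads' length; the fingertips stand 17 mm ahead of it and the grasp point (between the pads) lies 2 mm behind it (robot.tip_reach is the distance from the TCP to the fingertips, in m); z points along the fingers, y is the line along which they close (so a half turn about z gives the same grasp; the last joint's range is limited). The gripper opens to 85 mm and grips with 20 to 120 N. Pads are 22 mm wide; open, the fingers measure 114 mm over their backs; the gripper's body (76 mm by 85 mm) begins 54 mm behind the grasp point. The pads swing forward as they close: fully open they stand 13 mm farther back than shut.
Start: joints at [70.663, 17.813, 0.802, 86.603, -0.252, 75.585, -1.558], TCP at [0.16, -0.526, 0.248] pointing down, gripper open.
Joint ranges: [-154.91, 154.91], [-16.99, 109.72], [-72.82, 74.43], [7.12, 147.25], [-82.49, 262.49], [11.32, 116.49], [-174.64, 174.64]. Speed limits (degrees/s): [159.86, 159.86, 180, 180, 180, 180, 180].

## Interface

Orientations are given as [roll, pitch, yaw] about the fixed x, y, z axes, in that order (R = Rz(yaw) Ry(pitch) Rx(roll)).
In Python, from station import robot, fingers, vision, workorder, recognise gives the robot as it stands. Calls block until the motion is done:
- robot.move_to(position, orientation): joint-space move of the TCP to a pose.
- robot.line_to(position, orientation=None, velocity=0.15, f_stop=None): straight line of the TCP; orientation=None keeps the orientation; velocity is the mean speed in m/s. With f_stop (N) it stops when the force on the tool has changed by that much, and returns True; else False.
- robot.move_j(angles): joint-space move.
- fingers.gripper_to(opening, force=None): opening from 0.0 (shut) to 1.0 (fully open); force is the grip in N (None keeps the last); returns when the fingers have stopped.
- robot.pause(seconds).
- robot.inverse_kinematics(position, orientation): joint angles nearest the present ones, or None.
- vision.grab_frame(name): name is "side" or "top"; returns the picture (400x640x3 uint8, red, green, blue); there is no depth.
- vision.calibration(name): a dict with "mtx" (3x3 intrinsics, pixels), "extrinsics" (4x4, takes a point from world to camera coordinates). Camera axes: x right, y up, looking along -z (the intrinsics and any distortion apply to the point x, -y, -z); pixel columns grow to the right and rows downward; lengths in m; the calibration is good to about 2 mm. A picture is of the moment at which its call begins. calibration takes no time and is no camera call.
A pose or a line that the arm cannot do raises robot.PlanningError and nothing moves.
- workorder.close_job(): hands the job in; it is judged then, once.
Trained networks look in the newest picture that a camera, given by its name, has taken for a name from the list of things; names that differ only in an ending like _2 or _b are one class to them, and where a whole thing is asked for, a point or a joint stands for the part that bears it (a point fixed in the world has none). Each returns a list of dicts, best first, with "p" (0 to 1); they miss things now and then, are a little off and sometimes report something else, mostly with a low value. They report only what shows in the picture. A call takes as long as a camera call. They do not tell look-alikes from the thing itself.
- recognise(label, camera): "rect" ([centre column, centre row, width, height] in pixels, round what is visible of it).
Readings, each from a call of its own:
- robot.current_time_s(): time.
- robot.current_joint_positions(): joint angles.
- robot.current_dq(): joint speeds.
- robot.current_joint_torque(): joint torques, N m.
- robot.current_tool_pos(): TCP position.
- robot.current_eef_rot(): TCP orientation.
- robot.current_contact_force(): force on the tool from outside, world axes, zero at the start.
- robot.current_torque(): the same for the moment, N m.
- robot.current_finger_gap(): opening from 0.0 (shut) to 1.0 (fully open).
- robot.current_gripper_force(): force on a finger pad.
Only numpy, scipy, OpenCV 4.12 (cv2) and the standard library are available. Lean on these libraries where they do the work, as an engineer would, in place of code of your own. Each camera call takes 0.05 s, during which the arm holds its last target. There are 200 camera calls.

## Working session

There is one attempt and no reset: what is moved stays moved. The work goes in short steps, each a Python script; the robot and the scene stay as the last script left them, time stands still between calls to the robot, and variables do not carry over. Pictures are saved under pics/ and viewed, at most 10 in all, crops included, and the job is handed in when it is done.

```bash
ls; mkdir -p pics; python3 - <<'E'
from station import robot, fingers, vision, workorder, recognise
import cv2,numpy as np
for c in ("side","top"):
    im=vision.grab_frame(c); cv2.imwrite(f"pics/{c}0.png",im[:,:,::-1])
    k=vision.calibration(c); print(c,{a:np.round(b,4).tolist() if not isinstance(b,str) else b for a,b in k.items()})
    for l in ("cup","lid","filter","cup_rib","cup_slot","lid_grip","filter_head","cup_mouth","soap","jar","brush"):
        print(l,[(np.round(d["rect"],1).tolist(),round(d["p"],2)) for d in recognise(l,c)])
print(robot.current_time_s(),robot.current_eef_rot())
E
```

```text
pics
side {'mtx': [[497.4142, 0.0, 324.9449], [0.0, 497.4142, 199.314], [0.0, 0.0, 1.0]], 'extrinsics': [[0.9205, -0.3908, -0.0048, -0.5507], [0.3027, 0.705, 0.6414, -0.2873], [-0.2473, -0.5919, 0.7672, -1.2475], [0.0, 0.0, 0.0, 1.0]]}
cup [([324.4, 234.6, 51.9, 59.3], 0.68)]
lid [([279.5, 195.9, 19.2, 25.3], 0.97), ([296.2, 157.2, 24.4, 23.5], 0.68), ([261.9, 168.7, 19.5, 27.6], 0.64)]
filter [([317.8, 343.5, 11.4, 35.7], 0.68), ([414.1, 258.2, 31.9, 40.6], 0.2)]
cup_rib [([326.4, 233.1, 55.0, 57.4], 0.8), ([261.4, 169.6, 22.0, 30.0], 0.63)]
cup_slot [([326.5, 235.8, 53.2, 56.6], 0.91)]
lid_grip [([263.1, 169.4, 20.9, 30.9], 0.72), ([279.2, 195.7, 22.2, 30.3], 0.72), ([294.4, 155.4, 27.4, 23.3], 0.56)]
filter_head [([317.6, 344.1, 17.3, 29.9], 0.91)]
cup_mouth [([325.0, 236.8, 53.4, 60.8], 0.74)]
soap [([290.0, 115.5, 17.7, 49.9], 0.67)]
jar [([413.1, 258.9, 32.3, 42.4], 0.8)]
brush [([348.5, 183.4, 67.3, 16.9], 0.93)]
top {'mtx': [[400.5932, 0.0, 318.1095], [0.0, 400.5932, 199.0572], [0.0, 0.0, 1.0]], 'extrinsics': [[-0.0002, -1.0, 0.0061, 0.0726], [0.9959, 0.0003, 0.0906, -0.5886]
[... 220 characters left out ...]
r [([446.2, 242.7, 23.2, 16.4], 0.74), ([247.7, 225.6, 25.3, 26.9], 0.43)]
cup_rib [([348.4, 199.4, 47.1, 47.1], 0.83)]
cup_slot [([344.5, 199.6, 45.0, 46.9], 0.73)]
lid_grip [([240.1, 189.7, 26.1, 24.3], 0.92), ([286.0, 218.9, 30.7, 24.1], 0.81), ([248.2, 227.3, 23.9, 24.8], 0.74), ([400.2, 138.1, 23.4, 28.8], 0.46)]
filter_head [([446.5, 244.4, 19.2, 10.4], 0.46)]
cup_mouth [([347.9, 199.4, 47.0, 47.6], 0.77)]
soap [([195.7, 175.8, 33.7, 23.5], 0.81), ([348.4, 198.6, 47.4, 47.1], 0.53)]
jar [([402.0, 138.9, 23.2, 28.5], 0.93)]
brush [([291.0, 149.2, 22.6, 62.7], 0.82), ([248.3, 224.9, 20.4, 19.4], 0.66), ([347.4, 199.2, 46.1, 47.7], 0.51)]
1.2 [1.79998767e+02 6.26520290e-04 1.69519498e+01]
```

```bash
python3 - <<'E'
import cv2
t=cv2.imread("pics/top0.png")[110:270,170:470]; cv2.imwrite("pics/topc.png",cv2.resize(t,(800,427),interpolation=cv2.INTER_CUBIC))
t=cv2.imread("pics/side0.png")[130:380,230:450]; cv2.imwrite("pics/sidec.png",cv2.resize(t,(528,600),interpolation=cv2.INTER_CUBIC))
E
```

```text
(no output)
```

View pics/topc.png

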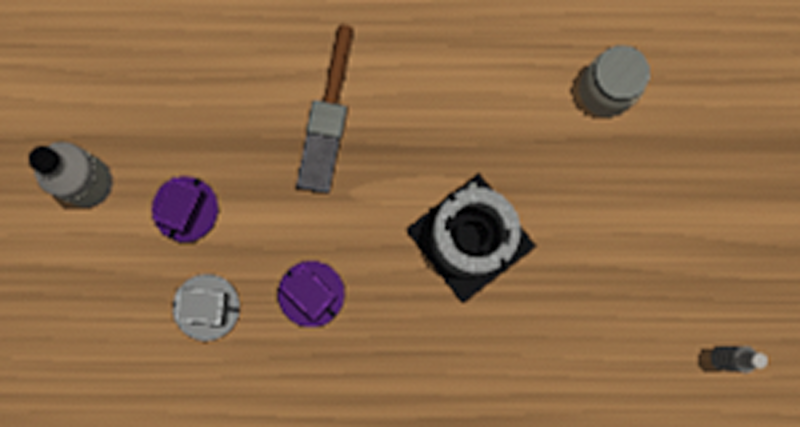

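View pics/sidec.png

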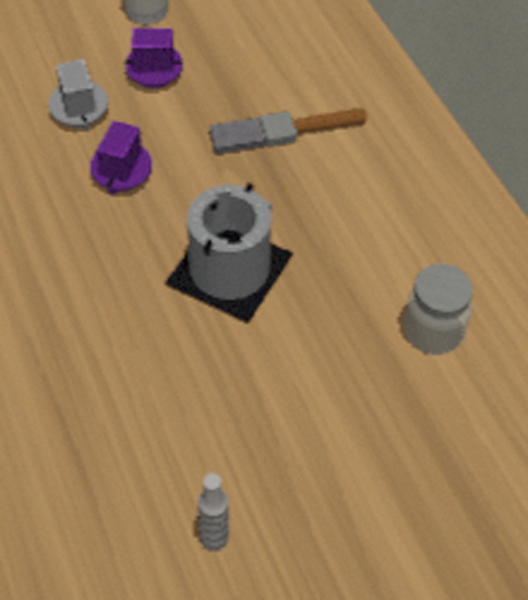

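The scene shows the grey lid at top-image (247, 225). The purple look-alikes are at (241, 189) and (286, 220). The task's lid is grey, so (247, 225) is the one, and the crop confirms the colour. The cup is at (348, 199), the filter standing at (446, 243), and the soap, jar and brush are clear of the work area. Next I'll fit precise poses with silhouettes.

```bash
cat > h.py <<'E'
import numpy as np, cv2
from scipy.optimize import minimize
from station import robot, fingers, vision, workorder, recognise
S=8
def proj(cam,P):
    k=vision.calibration(cam); E=np.array(k["extrinsics"]); M=np.array(k["mtx"])
    c=np.atleast_2d(P)@E[:3,:3].T+E[:3,3]; c=c*[1,-1,-1]
    p=c@M.T; return p[:,:2]/p[:,2:]
def crop(im,c,w,):
    x0,y0=int(c[0]-w),int(c[1]-w); a=im[max(y0,0):y0+2*w,x0:x0+2*w]
    return cv2.resize(a,None,fx=S,fy=S,interpolation=cv2.INTER_CUBIC),np.array([x0,max(y0,0)])
def ring(r,z,n=48):
    a=np.linspace(0,2*np.pi,n,endpoint=False); return np.c_[r*np.cos(a),r*np.sin(a),0*a+z]
def box(x,y,z0,z1): return np.array([[sx*x,sy*y,z] for sx in(1,-1) for sy in(1,-1) for z in(z0,z1)])
def place(P,x,y,z,yaw):
    c,s=np.cos(yaw),np.sin(yaw); return P@np.array([[c,s,0],[-s,c,0],[0,0,1]])+[x,y,z]
def raster(cam,parts,o,shape):
    m=np.zeros(shape[:2],np.uint8)
    for P in parts:
        q=(proj(cam,P)-o+.5)*S-.5
        cv2.fillConvexPoly(m,np.round(cv2.convexHull(q.astype(np.float32))*16).astype(np.int32),255,shift=4)
    return m
def grey(c,vmin,smax):
    h=cv2.cvtColor(c,cv2.COLOR_RGB2HSV); m=((h[...,1]<smax)&(h[...,2]>vmin)).astype(np.uint8)
    n,l,st,ce=cv2.connectedComponentsWithStats(m); k=1+np.argmax(st[1:,4]); return (l==k).astype(np.uint8)*255
def hull(m):
    p=cv2.findNonZero(m); o=np.zeros_like(m); cv2.fillConvexPoly(o,cv2.convexHull(p),255); return o
def fit(parts,masks,x0,z=0.,step=(.004,.004,.15)):
    # masks: list of (cam,mask,origin)
    def f(v):
        yaw=v[2] if len(v)>2 else 0.
        return sum(np.count_nonzero(m!=raster(c,[place(P,v[0],v[1],z,yaw) for P in parts],o,m.shape)) /np.count_nonzero(m) for c,m,o in masks)
    n=len(x0); sx=np.vstack([x0]+[np.array(x0)+np.eye(n)[i]*step[i] for i in range(n)])
    r=minimize(f,x0,method="Nelder-Mead",options=dict(initial_simplex=sx,xatol=1e-5,fatol=1e-5,maxiter=300)); return r.x,r.fun
CUP=[np.vstack([ring(.046,.006),ring(.046,.1)])]
LID=[np.vstack([ring(.0275,0),ring(.0275,.014)]),np.vstack([ring(.0385,.014),ring(.0385,.02)]),box(.026,.018,.02,.066)]
FIL=[np.vstack([ring(.0143,0),ring(.0143,.088)]),np.vstack([ring(.014,.088),ring(.008,.095)]),np.vstack([ring(.008,.095),ring(.008,.13)])]
E
cat > a.py <<'E'
from h import *
im={c:cv2.imread(f"pics/{c}0.png")[:,:,::-1].copy() for c in("side","top")}
def w(cam,uv,z):
    from scipy.optimize import fsolve
    return fsolve(lambda p:proj(cam,[p[0],p[1],z])[0]-uv,[.5,0])
out=[]
for name,cs,parts,hf,vm,sm,wd in (("cup",dict(top=(348,200),side=(325,235)),CUP,1,60,60,45),("lid",dict(top=(247,226),side=(262,168)),LID,0,50,60,18),("filter",dict(top=(447,243),side=(318,343)),FIL,0,40,75,26)):
    ms=[]
    for c in cs:
        cr,o=crop(im[c],cs[c],wd); m=grey(cr,vm,sm)
        if hf: m=hull(m)
        else: m=cv2.morphologyEx(m,cv2.MORPH_CLOSE,np.ones((25,25),np.uint8))
        ms.append((c,m,o))
        v=cr.copy(); cn,_=cv2.findContours(m,0,1); cv2.drawContours(v,cn,-1,(255,0,0),1); out.append(cv2.resize(v,(260,260)))
    x0=w("top",cs["top"],.05)
    for sel in (ms,ms[:1],ms[1:]):
        best=min((fit(parts,sel,list(x0)+([y] if name=="lid" else [])) for y in ((1.2,1.57,1.9) if name=="lid" else (0,))),key=lambda t:t[1])
        print(name,[s[0] for s in sel],best[0].round(4),round(best[1],3))
cv2.imwrite("pics/seg.png",np.vstack([np.hstack(out[i::2]) for i in(0,1)])[:,:,::-1])
E
python3 a.py
```

```text
cup ['top', 'side'] [ 0.5931 -0.0152] 0.097
cup ['top'] [ 0.5944 -0.0166] 0.07
cup ['side'] [ 0.5931 -0.0147] 0.018
lid ['top', 'side'] [0.5111 0.2907 1.4336] 0.1Traceback (most recent call last):
  File "a.py", line 17, in <module>
    best=min((fit(parts,sel,list(x0)+([y] if name=="lid" else [])) for y in ((1.2,1.57,1.9) if name=="lid" else (0,))),key=lambda t:t[1])
  File "a.py", line 17, in <genexpr>
    best=min((fit(parts,sel,list(x0)+([y] if name=="lid" else [])) for y in ((1.2,1.57,1.9) if name=="lid" else (0,))),key=lambda t:t[1])
              ~~~^^^^^^^^^^^^^^^^^^^^^^^^^^^^^^^^^^^^^^^^^^^^^^^^^
  File "h.py", line 34, in fit
    r=minimize(f,x0,method="Nelder-Mead",options=dict(initial_simplex=sx,xatol=1e-5,fatol=1e-5,maxiter=300)); return r.x,r.fun
    res = _minimize_neldermead(fun, x0, args, callback, bounds=bounds,
                               **options)
    fsim[j] = func(sim[j])
              ~~~~^^^^^^^^
    fx = function(np.copy(x), *(wrapper_args + args))
  File "h.py", line 32, in f
    return sum(np.count_nonzero(m!=raster(c,[place(P,v[0],v[1],z,yaw) for P in parts],o,m.shape)) /np.count_nonzero(m) for c,m,o in masks)
  File "h.py", line 32, in <genexpr>
    return sum(np.count_nonzero(m!=raster(c,[place(P,v[0],v[1],z,yaw) for P in parts],o,m.shape)) /np.count_nonzero(m) for c,m,o in masks)
                                   ~~~~~~^^^^^^^^^^^^^^^^^^^^^^^^^^^^^^^^^^^^^^^^^^^^^^^^^^^^^^^
  File "h.py", line 20, in raster
    q=(proj(cam,P)-o+.5)*S-.5
       ~~~~^^^^^^^
  File "h.py", line 6, in proj
    k=vision.calibration(cam); E=np.array(k["extrinsics"]); M=np.array(k["mtx"])
ValueError: time passes only in moves, steps and waits
```

```bash
python3 - <<'E'
s=open("h.py").read()
s=s.replace('    k=vision.calibration(cam); E=np.array(k["extrinsics"]); M=np.array(k["mtx"])\n','    E,M=CAL[cam]\n').replace("S=8\n",'S=8\nCAL={c:(lambda k:(np.array(k["extrinsics"]),np.array(k["mtx"])))(vision.calibration(c)) for c in("side","top")}\n')
open("h.py","w").write(s)
E
cat >> a.py <<'E'
# cup yaw: polar scan at rib height/radius
from h import *
for cam,(x,y) in (("top",(.5944,-.0166)),("side",(.5931,-.0147))):
    g=cv2.cvtColor(im[cam],cv2.COLOR_RGB2GRAY).astype(np.float32)
    for r,z in ((.0465,.104),(.033,.1)):
        a=np.radians(np.arange(0,360,10)); p=proj(cam,np.c_[x+r*np.cos(a),y+r*np.sin(a),0*a+z]).astype(np.float32)
        print(cam,r,cv2.remap(g,p[:,:1],p[:,1:],cv2.INTER_LINEAR).ravel().astype(int).tolist())
E
python3 a.py
```

```text
cup ['top', 'side'] [ 0.5931 -0.0152] 0.097
cup ['top'] [ 0.5944 -0.0166] 0.07
cup ['side'] [ 0.5931 -0.0147] 0.018
lid ['top', 'side'] [0.5111 0.2907 1.4336] 0.1
lid ['top'] [0.5103 0.2914 1.3023] 0.048
lid ['side'] [0.5116 0.2905 1.4499] 0.047
filter ['top', 'side'] [ 0.4522 -0.3063] 0.187
filter ['top'] [ 0.4517 -0.3066] 0.11
filter ['side'] [ 0.4529 -0.3047] 0.068
top 0.0465 [14, 114, 33, 43, 31, 54, 70, 83, 112, 120, 132, 135, 144, 155, 152, 140, 141, 148, 132, 133, 128, 47, 102, 75, 67, 47, 38, 105, 124, 126, 114, 116, 110, 102, 103, 21]
top 0.033 [144, 163, 146, 142, 153, 139, 140, 68, 13, 11, 110, 97, 94, 61, 55, 78, 72, 102, 103, 103, 101, 126, 125, 140, 72, 43, 58, 130, 151, 141, 138, 151, 146, 140, 143, 148]
side 0.0465 [132, 131, 130, 103, 51, 138, 141, 138, 139, 142, 142, 138, 140, 137, 132, 132, 133, 134, 125, 127, 128, 126, 26, 134, 137, 137, 135, 136, 136, 131, 123, 123, 129, 134, 129, 107]
side 0.033 [135, 133, 136, 137, 136, 138, 129, 87, 95, 102, 134, 135, 141, 141, 139, 136, 132, 136, 130, 135, 134, 132, 129, 113, 116, 24, 21, 105, 137, 134, 135, 134, 135, 133, 135, 140]
```

View pics/seg.png

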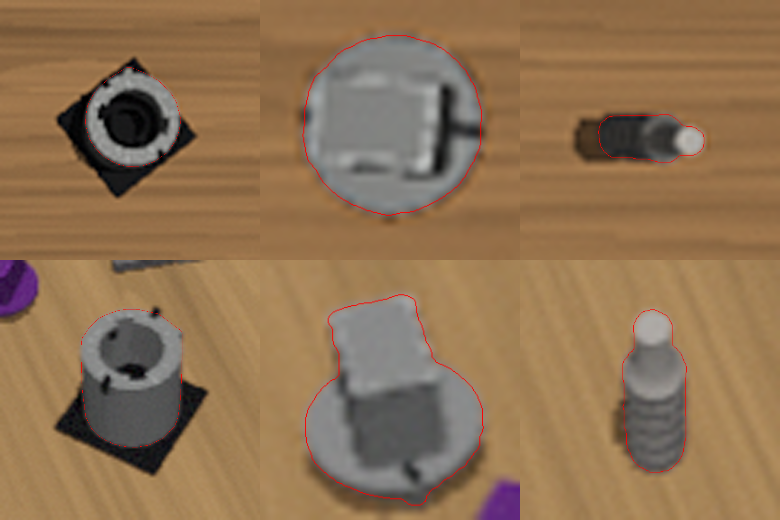

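The masks fit well: the grey lid's mask excludes the purple ones. Lid yaw is about 83–84°, since its black end marks in the top view agree with the side fit. The cup ribs are at about 41° and the slots at about 81°. I'll refine these while taking the filter.

```bash
cat > b.py <<'E'
from h import *
im={c:cv2.imread(f"pics/{c}0.png")[:,:,::-1].copy() for c in("side","top")}
# top: rim disc only (bright), head disc only
cr,o=crop(im["top"],(348,200),45); m=hull(grey(cr,95,60)); c,f=fit([ring(.046,.1)],[("top",m,o)],[.594,-.0166]); print("cup rim top",c.round(4),round(f,3))
cr,o=crop(im["top"],(449,243),10); m=grey(cr,125,75); hd,f=fit([ring(.008,.13)],[("top",m,o)],[.452,-.306]); print("filter head top",hd.round(4),round(f,3))
def prof(cam,x,y,r,z,lo,hi):
    g=cv2.cvtColor(im[cam],cv2.COLOR_RGB2GRAY).astype(np.float32); d=np.arange(lo,hi,.5); a=np.radians(d); t=0
    for rr in r:
        p=proj(cam,np.c_[x+rr*np.cos(a),y+rr*np.sin(a),0*a+z]).astype(np.float32); t=t+cv2.remap(g,p[:,:1],p[:,1:],cv2.INTER_CUBIC).ravel()
    t/=len(r); w=np.clip(np.percentile(t,75)-15-t,0,None); return round((w*d).sum()/w.sum(),1)
for cam,(x,y) in (("top",c),("side",(.5931,-.0147))):
    print(cam,"ribs",[prof(cam,x,y,(.042,.0435,.045),.106,l,l+50) for l in(15,195)],"slots",[prof(cam,x,y,(.032,.0335,.035),.1,l,l+44) for l in(60,240)])
# dock foot edges
for cam,cc in (("top",(348,200)),("side",(325,235))):
    cr,o=crop(im[cam],cc,45); h=cv2.cvtColor(cr,cv2.COLOR_RGB2HSV)
    m=(cv2.GaussianBlur(h[...,2],(9,9),0)<48).astype(np.uint8)|(grey(cr,60,60)>0); m=cv2.morphologyEx(m*255,cv2.MORPH_OPEN,np.ones((15,15)))
    n,l,st,ce=cv2.connectedComponentsWithStats(m); m=((l==1+np.argmax(st[1:,4]))*255).astype(np.uint8)
    v,f=fit([box(.055,.055,0,.006)]+CUP,[(cam,hull(m) if 0 else m,o)],[.5935,-.0155,.72]); print("foot",cam,v[:2].round(4),np.degrees(v[2]).round(1),round(f,3))
E
python3 b.py
python3 - <<'E'
from h import *
x,y=.4522,-.3060
print(robot.current_joint_positions())
for yaw in (-60,-34,0,41,81,90,-90): print(yaw,[None if q is None else np.round(q,0).tolist() for q in (robot.inverse_kinematics(p,[180,0,yaw]) for p in ([x,y,.25],[.5935,-.0155,.27],[.511,.2907,.2]))])
E
```

```text
cup rim top [ 0.5914 -0.0149] 0.023
filter head top [ 0.4518 -0.306 ] 0.06
top ribs [np.float64(38.6), np.float64(217.1)] slots [np.float64(77.5), np.float64(258.4)]
side ribs [np.float64(35.1), np.float64(218.1)] slots [np.float64(77.0), np.float64(256.2)]
foot top [ 0.5911 -0.015 ] 36.8 0.127
foot side [ 0.5983 -0.0017] 71.7 0.389
[70.66162517 17.81272111  0.80130316 86.60185505 -0.25240061 75.58597499
 -1.56070595]
-60 [[34.0, 17.0, -2.0, 87.0, 1.0, 76.0, -118.0], [16.0, 24.0, -24.0, 76.0, 10.0, 81.0, -158.0], [-71.0, 36.0, 64.0, 86.0, -33.0, 78.0, -155.0]]
-34 [[37.0, 17.0, -6.0, 87.0, 2.0, 76.0, -93.0], [19.0, 25.0, -29.0, 76.0, 12.0, 82.0, -133.0], [-66.0, 32.0, 54.0, 86.0, -26.0, 75.0, -134.0]]
0 [[39.0, 18.0, -9.0, 87.0, 3.0, 76.0, -60.0], [21.0, 26.0, -32.0, 76.0, 14.0, 82.0, -100.0], [-2.0, 30.0, -45.0, 84.0, 22.0, 75.0, -138.0]]
41 [[43.0, 18.0, -14.0, 87.0, 5.0, 76.0, -21.0], [25.0, 27.0, -39.0, 76.0, 17.0, 83.0, -62.0], [-0.0, 31.0, -48.0, 84.0, 23.0, 75.0, -98.0]]
81 [[48.0, 19.0, -20.0, 86.0, 7.0, 76.0, 18.0], [28.0, 28.0, -44.0, 76.0, 19.0, 83.0, -24.0], [2.0, 33.0, -52.0, 83.0, 26.0, 76.0, -60.0]]
90 [[49.0, 19.0, -22.0, 86.0, 7.0, 76.0, 26.0], [28.0, 29.0, -45.0, 76.0, 20.0, 84.0, -15.0], [2.0, 33.0, -52.0, 83.0, 26.0, 76.0, -51.0]]
-90 [[31.0, 17.0, 2.0, 87.0, -1.0, 76.0, -147.0], [-39.0, 33.0, 64.0, 79.0, -30.0, 86.0, -157.0], [7.0, 37.0, -62.0, 83.0, 33.0, 79.0, 124.0]]
```

```bash
python3 - <<'E'
from h import *
R=[180,0,38]; x,y=.4522,-.3057
robot.move_to([x,y,.19],R)
robot.line_to([x,y,.118],velocity=.12,f_stop=8)
fingers.gripper_to(0,40)
print("gap",robot.current_finger_gap(),robot.current_gripper_force(),robot.current_tool_pos())
robot.line_to([x,y,.25],velocity=.15)
robot.move_to([.592,-.015,.25],R)
robot.pause(.3)
print(robot.current_tool_pos(),robot.current_time_s(),robot.current_contact_force())
for c in("side","top"): cv2.imwrite(f"pics/{c}1.png",vision.grab_frame(c)[:,:,::-1])
a=cv2.imread("pics/side1.png")[110:290,245:405]; b=cv2.imread("pics/top1.png")[130:270,270:430]
cv2.imwrite("pics/hold.png",np.hstack([cv2.resize(a,(400,450)),cv2.copyMakeBorder(cv2.resize(b,(400,350)),0,100,0,0,0)]))
E
```

```text
gap 0.1686363102000946 38.95075500011444 [ 0.45247127 -0.30582299  0.11833797]
[ 0.59193449 -0.01630661  0.25008117] 6.5333 [ 0.50272408 -0.43210548 -0.84860051]
```

View pics/hold.png

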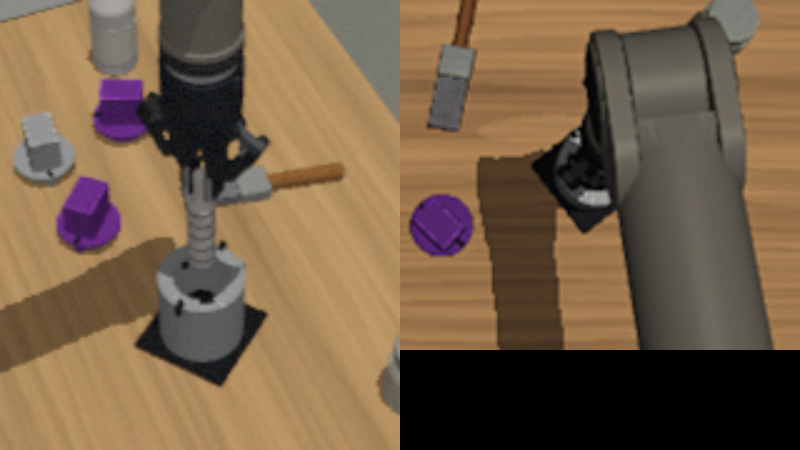

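The picture shows the filter held upright at about side pixel (325, 205), with the cup mouth directly below. I'll measure the foot's offset against the cup in the side view.

```bash
python3 - <<'E'
from h import *
im=cv2.imread("pics/side1.png")[:,:,::-1].copy()
g=cv2.cvtColor(im,cv2.COLOR_RGB2GRAY).astype(np.float32); h=cv2.cvtColor(im,cv2.COLOR_RGB2HSV)
t=robot.current_tool_pos(); zf=t[2]-.118
print("pred axis foot",proj("side",[t[0],t[1],zf])[0],"z+.04",proj("side",[t[0],t[1],zf+.04])[0])
rr=proj("side",[[t[0],t[1],zf+k] for k in(.015,.025,.035,.045)])
for u,v in rr:
    s=h[int(round(v)),int(u)-16:int(u)+17,1]; print(round(u,1),int(round(v)),int(u)-16,s.tolist())
f=proj("side",place(ring(.014,0),t[0],t[1],zf,0)); print("foot low row",f[:,1].max(),"col",f[:,0].min(),f[:,0].max())
for u in(-2,0,2):
    uu=int(round(rr[0][0]))+u; print(uu,g[205:245,uu].astype(int).tolist())
b=cv2.resize(im[180:240,295:355],(600,600),interpolation=cv2.INTER_CUBIC)
for q in f: cv2.circle(b,tuple(int(x) for x in ((q-[295,180]+.5)*10)),2,(255,0,0),-1)
for q in proj("side",place(ring(.030,.1),.5928,-.0147,0,0)): cv2.circle(b,tuple(int(x) for x in ((q-[295,180]+.5)*10)),2,(0,255,0),-1)
cv2.imwrite("pics/foot.png",b[:,:,::-1])
E
```

```text
pred axis foot [324.79257256 212.63897241] z+.04 [324.71202461 202.7772054 ]
324.8 209 308 [129, 122, 132, 123, 122, 123, 111, 91, 49, 6, 3, 3, 6, 6, 8, 8, 11, 11, 14, 13, 11, 3, 6, 5, 4, 5, 6, 33, 86, 115, 120, 120, 125]
324.7 207 308 [121, 126, 116, 130, 131, 133, 120, 120, 116, 117, 113, 108, 58, 15, 12, 14, 11, 16, 15, 11, 13, 14, 34, 106, 109, 61, 53, 123, 119, 125, 119, 118, 118]
324.7 204 308 [120, 120, 116, 115, 122, 117, 111, 116, 118, 118, 114, 103, 67, 17, 9, 18, 13, 13, 13, 13, 5, 6, 44, 103, 118, 120, 123, 121, 114, 118, 121, 116, 120]
324.7 202 308 [115, 117, 120, 116, 114, 112, 113, 110, 118, 116, 115, 112, 64, 20, 17, 12, 11, 13, 13, 20, 14, 12, 38, 109, 118, 117, 118, 116, 121, 124, 120, 121, 121]
foot low row 216.92499954099588 col 319.3662825777556 330.2186315274005
323 [82, 100, 105, 111, 101, 90, 109, 107, 98, 83, 99, 101, 84, 83, 83, 83, 82, 85, 83, 86, 78, 31, 13, 17, 77, 150, 153, 150, 148, 135, 94, 93, 93, 89, 92, 95, 90, 93, 93, 92]
325 [91, 95, 112, 117, 111, 89, 112, 112, 113, 87, 97, 109, 92, 85, 83, 84, 85, 85, 86, 84, 72, 3, 12, 19, 18, 45, 86, 154, 149, 142, 87, 92, 90, 92, 93, 95, 96, 93, 92, 94]
327 [86, 113, 118, 113, 99, 85, 102, 107, 112, 81, 103, 112, 87, 83, 85, 82, 85, 84, 85, 86, 77, 33, 1, 19, 9, 26, 81, 148, 150, 140, 88, 95, 94, 93, 91, 94, 92, 97, 91, 94]
```

View pics/foot.png

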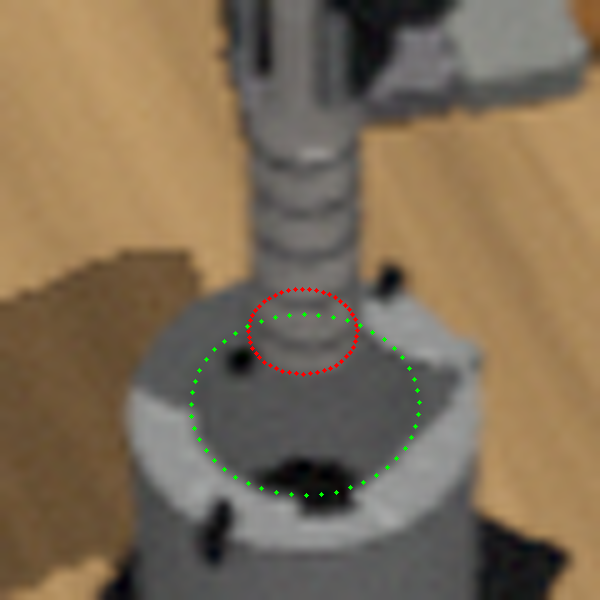

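```bash
cat >> h.py <<'E'
def settle(p,n=3,v=.1):
    """line to p, trimming steady-state error in xy; returns the command used"""
    c=np.array(p,float)
    for i in range(n):
        robot.line_to(c.tolist(),velocity=v); robot.pause(.1)
        e=np.array(p)-robot.current_tool_pos(); 
        if np.abs(e[:2]).max()<3e-4: break
        c+=e
    return c
E
python3 - <<'E'
from h import *
c=settle([.5922,-.0148,.235]); print("cmd",c,robot.current_tool_pos())
hit=robot.line_to([c[0],c[1],.175],velocity=.08,f_stop=8); print(hit,robot.current_tool_pos(),robot.current_contact_force())
if not hit:
    hit=robot.line_to([c[0],c[1],.1275],velocity=.04,f_stop=6); print(hit,robot.current_tool_pos(),robot.current_contact_force(),robot.current_torque())
print(robot.current_time_s())
E
```

```text
cmd [ 0.5922 -0.0148  0.235 ] [ 0.59229884 -0.01476297  0.23518695]
False [ 0.59272639 -0.0147168   0.17560868] [-0.3881732   0.33237386 -0.10652481]
False [ 0.59248049 -0.0147805   0.12786336] [ 0.56373464 -0.08811181 -1.2402608 ] [-0.00659977 -0.04277776 -0.00350141]
9.2667
```

```bash
python3 - <<'E'
from h import *
p=robot.current_tool_pos()
print(robot.line_to([.5922,-.0148,.1245],velocity=.02,f_stop=4),robot.current_tool_pos(),robot.current_contact_force())
fingers.gripper_to(.6)
robot.line_to([.5922,-.0148,.21],velocity=.12)
R=[180,0,83.5]; x,y=.5108,.2903
fingers.gripper_to(1.0)
robot.move_to([x,y,.17],R); robot.pause(.1)
print(robot.current_tool_pos(),robot.current_joint_positions().round(1),robot.current_time_s())
for c in("side","top"): cv2.imwrite(f"pics/{c}2.png",vision.grab_frame(c)[:,:,::-1])
im=cv2.imread("pics/side2.png")[:,:,::-1].copy()
cr=cv2.resize(im[110:290,225:385],(533,600),interpolation=cv2.INTER_CUBIC); cv2.imwrite("pics/s2.png",cr[:,:,::-1])
E
```

```text
True [ 0.59319548 -0.01476464  0.1263421 ] [-0.66189355 -0.3576497   4.12962805]
[0.51268562 0.28758711 0.16998547] [ -6.6  29.5 -35.8  86.3  18.   70.  -51.8] 12.525
```

View pics/s2.png

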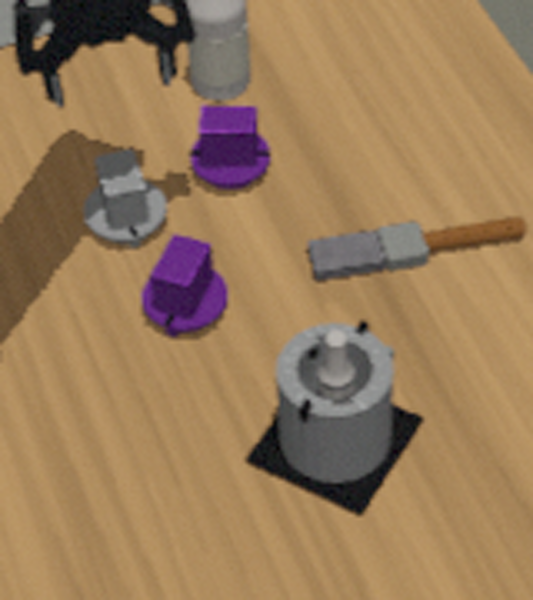

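The filter now stands in the socket, its head at the centre of the mouth (crop (336, 355)). Now the grey lid.

```bash
python3 - <<'E'
from h import *
c=settle([.511,.2905,.10],v=.12); print(c,robot.current_tool_pos())
print(robot.line_to([c[0],c[1],.049],velocity=.08,f_stop=10),robot.current_tool_pos())
fingers.gripper_to(0,50)
print("gap",robot.current_finger_gap(),robot.current_gripper_force(),robot.current_tool_pos(),robot.current_eef_rot())
robot.line_to([c[0],c[1],.235],velocity=.15)
cmd=[.5922,-.0150,.235]
robot.move_to(cmd,[180,0,77.5])
settle(cmd)
print(robot.current_tool_pos(),robot.current_eef_rot(),robot.current_joint_positions().round(1),robot.current_contact_force(),robot.current_time_s())
for k in("side","top"): cv2.imwrite(f"pics/{k}3.png",vision.grab_frame(k)[:,:,::-1])
im=cv2.imread("pics/side3.png"); cv2.imwrite("pics/s3.png",cv2.resize(im[150:280,265:385],(554,600),interpolation=cv2.INTER_CUBIC))
E
```

```text
[0.51089466 0.29047241 0.09976621] [0.51092159 0.29049981 0.09976806]
False [0.51109155 0.29076505 0.04916023]
gap 0.4138344288505625 51.20675504207611 [0.5112332  0.29084012 0.04954689] [ 1.79950586e+02 -4.60278324e-02  8.34983184e+01]
[ 0.59216743 -0.01482732  0.23502461] [ 1.79998998e+02 -9.73496987e-04  7.75049801e+01] [ 21.9  26.7 -33.   79.9  14.5  77.7 -23.9] [-0.8622527  -0.3130705  -1.21957756] 19.1
```

View pics/s3.png

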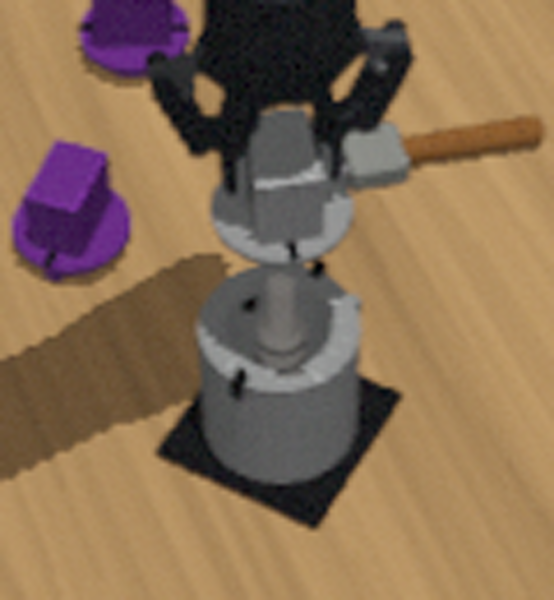

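The lid is held level with its end mark toward the camera at crop (292, 250), and the filter head sits below its centre. Lowering with a force stop.

```bash
python3 - <<'E'
from h import *
x,y=.5920,-.0149
robot.line_to([x,y,.165],velocity=.1,f_stop=8)
print(robot.current_tool_pos(),robot.current_contact_force())
hit=robot.line_to([x,y,.1365],velocity=.03,f_stop=6)
print(hit,robot.current_tool_pos(),robot.current_contact_force().round(2),robot.current_torque().round(3),robot.current_time_s())
E
```

```text
[ 0.59258404 -0.01476298  0.16570882] [-0.0877017  -0.40041054 -1.18615661]
False [ 0.59222819 -0.01486     0.13678646] [ 0.11  0.89 -1.96] [0.015 0.057 0.012] 21.15
```

```bash
python3 - <<'E'
from h import *
x,y=.5920,-.0149
hit=robot.line_to([x,y,.1335],velocity=.01,f_stop=4); robot.pause(.2)
p=robot.current_tool_pos(); z=p[2]
print(hit,p,robot.current_contact_force().round(2),robot.current_torque().round(3))
z-=.0003
for yaw in (72,65,58,51,44,39.5,37.5):
    robot.line_to([x,y,z],[180,0,yaw],velocity=.02) if 0 else robot.move_to([x,y,z],[180,0,yaw])
    print(yaw,robot.current_tool_pos().round(4),robot.current_eef_rot()[2].round(1),robot.current_contact_force().round(1),robot.current_torque().round(2),robot.current_time_s())
    if abs(robot.current_torque()[2])>.8: print("stop"); break
robot.pause(.3)
print(robot.current_eef_rot().round(2),robot.current_tool_pos(),robot.current_contact_force().round(1),robot.current_finger_gap())
for k in("side","top"): cv2.imwrite(f"pics/{k}4.png",vision.grab_frame(k)[:,:,::-1])
im=cv2.imread("pics/side4.png"); cv2.imwrite("pics/s4.png",cv2.resize(im[175:275,275:375],(600,600),interpolation=cv2.INTER_CUBIC))
E
```

```text
True [ 0.59245152 -0.01485161  0.13551086] [0.29 0.35 5.94] [-0.014  0.068 -0.04 ]
72 [ 0.5922 -0.0148  0.1355] 72.1 [ 0.1 -1.   3.4] [ 0.06  0.   -0.08] 21.8583
65 [ 0.5923 -0.0148  0.1356] 65.2 [-0.4 -0.3  3.5] [ 0.06  0.05 -0.08] 22.1083
58 [ 0.5922 -0.0148  0.1355] 58.3 [0.  0.5 4.5] [ 0.02  0.01 -0.09] 22.3583
51 [ 0.5922 -0.0148  0.1355] 51.3 [-0.3  0.5  4.8] [ 0.07 -0.01 -0.12] 22.6083
44 [ 0.5923 -0.0149  0.1355] 44.3 [0.2 0.5 4.6] [ 0.09 -0.02 -0.02] 22.8583
39.5 [ 0.5922 -0.0149  0.1355] 39.8 [-0.1  0.4  5.2] [ 0.04  0.03 -0.1 ] 23.1083
37.5 [ 0.5922 -0.0149  0.1355] 37.8 [ 0.2 -0.3  5.8] [ 0.07 -0.03 -0.09] 23.3583
[ 1.7998e+02 -3.0000e-02  3.7800e+01] [ 0.59226107 -0.01488884  0.13552354] [-0.4  1.1  5.8] 0.4180730272669977
```

View pics/s4.png

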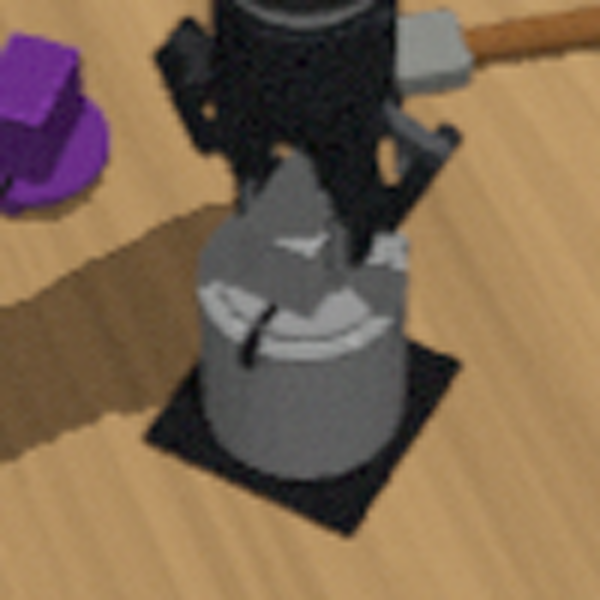

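The lid is seated, and its end mark at crop (272, 310) runs straight on into the rib at (248, 360). One numeric check of that alignment, since both lie in the z = 106 mm plane.

```bash
python3 - <<'E'
from h import *
im=cv2.imread("pics/side4.png"); g=cv2.cvtColor(im,cv2.COLOR_BGR2GRAY).astype(np.float32)
d=np.arange(195,245,.5); a=np.radians(d)
for x,y in ((.5931,-.0147),(.5926,-.0152)):
  for r in (.031,.033,.035,.037,.039,.041,.043,.045,.047,.049):
    p=proj("side",np.c_[x+r*np.cos(a),y+r*np.sin(a),0*a+.106]).astype(np.float32); t=cv2.remap(g,p[:,:1],p[:,1:],cv2.INTER_CUBIC).ravel()
    w=np.clip(np.percentile(t,70)-25-t,0,None); print(r,round((w*d).sum()/max(w.sum(),1),1),int(t.min()))
E
```

```text
0.031 218.0 31
0.033 217.7 23
0.035 217.7 37
0.037 217.6 55
0.039 217.5 65
0.041 218.1 49
0.043 218.5 29
0.045 218.8 21
0.047 219.4 14
0.049 219.7 14
0.031 217.6 27
0.033 217.5 26
0.035 217.5 43
0.037 217.3 60
0.039 217.7 61
0.041 218.1 42
0.043 218.5 25
0.045 218.8 19
0.047 219.5 13
0.049 219.4 15
```

```bash
python3 - <<'E'
from h import *
print(workorder.close_job(),robot.current_time_s())
E
```

```text
the job is handed in; nothing more can be done
the job is handed in; nothing more can be done
```

The job is handed in at about 24 s: the filter stands in its socket, the lid is down on the rim with its grip within about 1° of the half-turn ribs and short of the catch, and the gripper still holds the grip.

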